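# Find the sample case that rattles and hold it out

## Task

Three sealed sample cases that look alike stand on the table, and something has come loose in one of them. Pick each up and shake it by rocking it well over to one end and then the other in the air: as each silent case is found, stand it upright in the white tray before going on to the next (if the rattling one comes up early, set it back on the table meanwhile). When both silent cases are in the tray, pick up the rattling one and finish while still holding it, level and still, roughly 20 cm above the small black mat, with the tube rack, bottle and glove box left where they are.

Things in the scene. Friction and masses are not known exactly. Their poses are not given: they have to be found in the camera images.
- case_a_center (a point): sealed plastic sample case, one of three exactly alike: grey box, white lid, 90 mm long (its x), 56 mm wide (y), 60 mm tall (z up), 0.15 to 0.75 kg. They stand upright on the table in any order, x axis within 0.5 rad of world x; grasp across the 56 mm width. This point is the case's centre, 30 mm above its underside.
- case_b_center (a point): sealed case just like case_a; this point is its centre, 30 mm above its underside.
- case_c_center (a point): sealed case just like case_a; this point is its centre. In one of the three (any; weight is no sure guide) a loose 0.19 kg steel ball stopper rolls end to end: tipped over 0.2 rad along its length (about its y) it runs to the lower end, knocks, and stays there, 23 mm off centre, when level again. In the others nothing moves.
- tray: white plastic tray fixed to the table, 170 mm (x) by 320 mm (y) outside, 16 mm tall, walls and floor 5 mm thick; origin at the centre of its underside, y along its long side. Both silent cases fit side by side, with their lengths across the tray, centred 70 mm to either side of its middle; a case standing in it has its centre 35 mm above the table.
- mat_center (a point): small black rubber handover mat fixed flat on the table near its far side, 100 mm square, 2 mm thick; this point is the centre of its top.
- rack: bystander: white rack of red-capped sample tubes, 85 x 165 mm, 81 mm tall, loose; origin at the centre of its underside.
- bottle: bystander: clear water bottle, 64 mm across, 150 mm tall, loose; origin at the centre of its underside.
- glovebox: bystander: cardboard glove box, 120 x 220 mm, 70 mm tall, loose; origin at the centre of its underside.
Not all that is in view belongs to the job. What is shaped like the part that bears case_b_center but orange is not meant.

How it is judged:
By the outcome, as a careful person would: the job done as asked, in the order asked, and still so for the second after the job is handed in, while the arm keeps its last pose, push and grip.
It also fails if it takes over 72 s, if anything falls off the work surface, if the arm or the gripper's body presses on something with over 40 N, if the wrist force passes 120 N, or if a joint passes its speed limit or range.

## Robot

A 7-joint arm with a two-finger parallel gripper is mounted at the origin on the work surface. World frame = base frame: x ahead of the robot, y to its left, z up, the work surface at z = 0. Lengths are in m, angles in rad, forces in N, time in s.
With the tool pointing down it reaches from about 0.4 to 0.85 m from the base axis. Payload 10.4 kg.
Tool frame: the origin (TCP) lies between the finger pads; the fingertips stand 25 mm ahead of it and the grasp point (between the pads) lies 6 mm ahead of it; z points along the fingers, y is the direction in which the jaws open and shut (so a half turn about z gives the same grasp; the last joint's range is limited). The gripper opens to 87 mm and grips with 3 to 60 N. Pads are 19 mm wide; open, the fingers measure 117 mm over their backs; the gripper's body (75 mm by 190 mm) begins 51 mm behind the grasp point.
Start: joints at [1.133, 0.332, -0.065, 1.46, 0.022, 1.35, -0.088], TCP at [0.252, -0.572, 0.248] pointing down, gripper open.
Joint ranges: [-2.6, 2.6], [-0.5, 2.12], [-1.47, 1.34], [0.16, 2.42], [-1.27, 4.41], [0.06, 2.06], [-2.6, 2.6]. Speed limits (rad/s): [2.22, 2.22, 2.79, 2.79, 3.14, 3.14, 3.14].

## Interface

Orientations are given as a 3x3 rotation matrix whose columns are the frame's x, y, z axes.
In Python, from workcell import state, snapshot, calibration, job_done gives the robot as it stands. The module is installed in compiled form; this text tells all that it offers.
- The arm moves only by the shell command python3 -m jog 'ROWS' [FORCE]. ROWS is a JSON object of lists of equal length, an entry for each row: "grip": the gripper's target within -1 to 1 (shut at 1, half-way at 0, fully open at -1); "dp": the shift along the tool's x, y, z in units of 60 mm (1.0 is 60 mm), a list of three; "twist": the turn, a rotation vector about the tool's x, y, z in degrees, a list of three. A call has 1 to 20 rows; each row shifts and turns the commanded pose from where the row before left it, along the tool's axes as they then stand; what a row does not reach is not made up. A row lasts 1/8 s, in which the tool goes at most 62.5 mm and 10.7 degrees, less where a joint would pass 70% of its speed; a pose out of reach is approached as far as the arm can. A call is refused whole if a number of a shift passes 1 or a number of a turn 10.7, either way. A call with a gripper value outside its range is refused whole. The fingers move at their own pace and stop on an object; FORCE is the grip in N (left out, the last holds). Time passes only in rows, so rows that do not move let the fingers close. It gives the time, the measured TCP pose, the force and the opening at its end, in the units of the state.
- state(): the state, without advancing time (a new reading comes with each control period).
- snapshot(name): name is "scene" or "top"; returns the picture (384x512x3 uint8, blue, green, red); there is no depth.
- calibration(name): a dict with "vfov" (degrees; the focal length in pixels is half the picture's height over the tangent of half this angle, whatever the lens; pixels are square), "cx", "cy" (the principal point, pixels), "dist" ([k1, k2, p1, p2, k3] as OpenCV has them; the pictures are not rectified), "R" (3x3) and "t" (3): a world point X has camera coordinates R X + t. Camera axes: x right, y down, z forward; pixel columns grow to the right and rows downward; lengths in m; the calibration is good to about 2 mm. A picture is of the moment at which its call begins. calibration takes no time and is no camera call.
- job_done(): hands the job in, once; it reports no verdict.
The state is a dict: "time_s": time; "joints": joint angles; "joint_velocities": joint speeds; "joint_efforts": joint torques, N m; "ee_pos": TCP position; "eef_rot": TCP orientation; "wrist_force": force on the tool from outside, world axes, zero at the start; "ft_torque": the same for the moment, N m; "width": opening from 0.0 (shut) to 1.0 (fully open).
Only numpy, scipy, OpenCV 4.12 (cv2) and the standard library are available. Lean on these libraries where they do the work, as an engineer would, in place of code of your own. Each camera call takes 0.05 s, during which the arm holds its last target.

## Working session

There is one attempt and no reset: what is moved stays moved. The work goes in short steps, Python scripts to look and compute and a shell command to move; the robot and the scene stay as the last step left them, time stands still between calls to the robot, and variables do not carry over. Pictures are saved under pics/ and viewed, and the job is handed in when it is done.

```bash
mkdir -p pics; python3 - <<'E'
from workcell import *
import cv2
for n in("scene","top"):
    cv2.imwrite(f"pics/{n}0.png",snapshot(n)); c=calibration(n); print(n,c)
s=state(); print({k:s[k] for k in("time_s","ee_pos","eef_rot","wrist_force","width")})
E
```

```text
scene {'vfov': 56.175873452506494, 'cx': 254.71286247193095, 'cy': 195.50073316976327, 'dist': array([0.00290128, 0.        , 0.        , 0.        , 0.        ]), 'R': array([[-0.83703137,  0.54696816,  0.01429367],
       [ 0.34623078,  0.54970745, -0.76022758],
       [-0.42367762, -0.63138542, -0.6494996 ]]), 't': array([ 0.5154669 , -0.05719312,  1.18992099])}
top {'vfov': 57.61217934888842, 'cx': 254.93144804144595, 'cy': 192.35130073373935, 'dist': array([-0.01075043,  0.        ,  0.        ,  0.        ,  0.        ]), 'R': array([[ 0.02335919, -0.99955271, -0.01867418],
       [-0.98893451, -0.02036568, -0.14694821],
       [ 0.14650217,  0.02190013, -0.9889679 ]]), 't': array([-0.14039619,  0.51712717,  0.95720849])}
{'time_s': 0.1, 'ee_pos': array([ 0.25173536, -0.57172123,  0.24684834]), 'eef_rot': array([[ 9.15193757e-01,  4.03013700e-01, -5.86776622e-04],
       [ 4.03014118e-01, -9.15193082e-01,  1.11534443e-03],
       [-8.75148180e-05, -1.25723553e-03, -9.99999206e-01]]), 'wrist_force': array([-0.133515  , -0.66915118,  0.00846353]), 'width': 0.9982874809208184}
```

View pics/scene0.png

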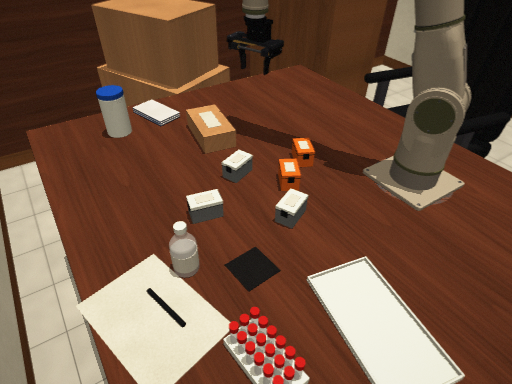

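View pics/top0.png

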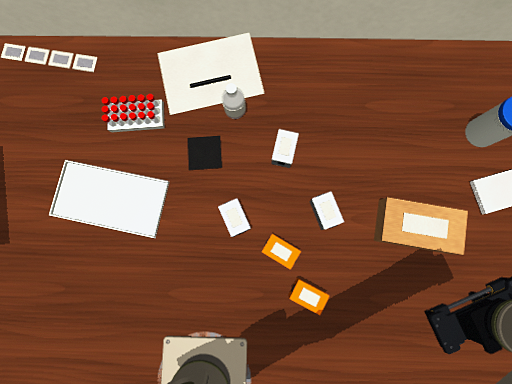

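The three white-lidded cases are in the top view at about (285,147), (234,217) and (327,210). The tray is at (108,199), the mat at (204,153), the rack at (133,113), the bottle at (234,102) and the glove box at (422,226). The two orange boxes at (281,251) and (310,296) are distractors.

```bash
python3 - <<'E'
import cv2,numpy as np
t=cv2.imread("pics/top0.png")
a=cv2.resize(t[120:245,210:360],None,fx=5,fy=4.8*5/4.8,interpolation=cv2.INTER_CUBIC)[:600]
cv2.imwrite("pics/c1.png",cv2.resize(t[125:240,215:350],None,fx=5,fy=5,interpolation=cv2.INTER_CUBIC))
cv2.imwrite("pics/c2.png",cv2.resize(t[80:245,40:230],None,fx=3.6,fy=3.6,interpolation=cv2.INTER_CUBIC))
E
```

```text
(no output)
```

View pics/c1.png

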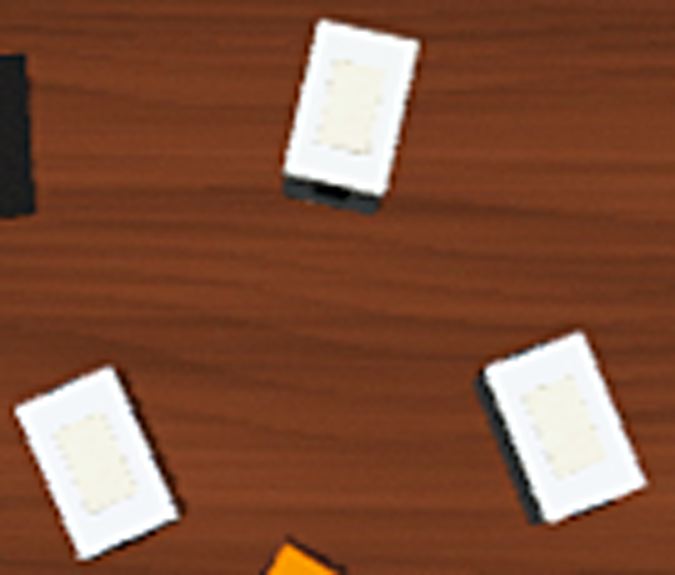

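View pics/c2.png

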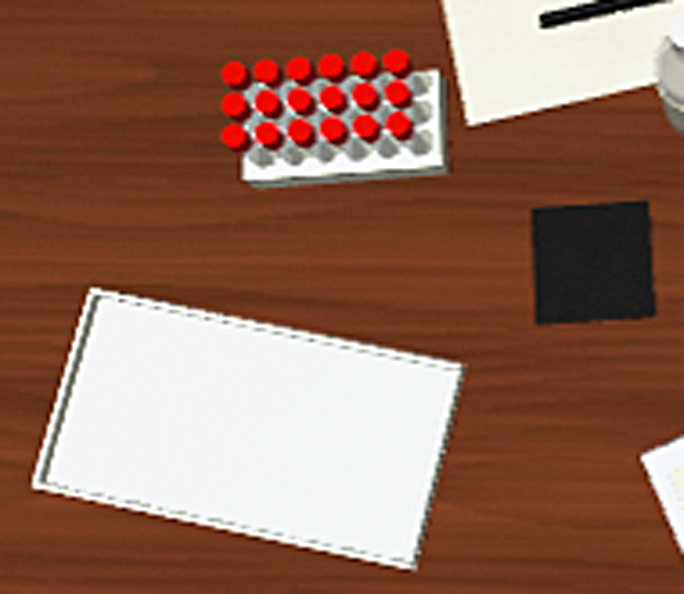

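```bash
cat > h.py <<'E'
import numpy as np,cv2
from workcell import *
def K(c):
    f=192/np.tan(np.radians(c['vfov'])/2); return np.array([[f,0,c['cx']],[0,f,c['cy']],[0,0,1]])
def toworld(n,uv,z):
    c=calibration(n); p=cv2.undistortPoints(np.array(uv,float).reshape(-1,1,2),K(c),np.array(c['dist'])).reshape(-1,2)
    d=np.c_[p,np.ones(len(p))]@c['R']; o=-c['R'].T@c['t']
    return (o+d*((z-o[2])/d[:,2])[:,None])
def proj(n,X):
    c=calibration(n); return cv2.projectPoints(np.array(X,float).reshape(-1,3),cv2.Rodrigues(c['R'])[0],c['t'],K(c),np.array(c['dist']))[0].reshape(-1,2)
def st():
    s=state(); R=s['eef_rot']; print('t',round(s['time_s'],2),'p',s['ee_pos'].round(4),'yx',np.degrees(np.arctan2(R[1,0],R[0,0])).round(2),'zaxis',R[:,2].round(3),'F',s['wrist_force'].round(2),'T',s['ft_torque'].round(3),'w',round(s['width'],3),'q',np.round(s['joints'],2)); return s
E
python3 - <<'E'
from h import *
def cr(p,x0,y0,f): return [[x0+(x+.5)/f-.5,y0+(y+.5)/f-.5] for x,y in p]
D={'far':((( 320,18),(420,42),(383,197),(284,178)),215,125,5,.06),
'left':(((110,366),(181,516),(84,560),(15,408)),215,125,5,.06),
'right':(((583,331),(647,485),(549,524),(484,369)),215,125,5,.06),
'tray':(((91,288),(464,366),(415,570),(33,488)),40,80,3.6,.016),
'mat':(((530,209),(648,200),(656,314),(537,324)),40,80,3.6,.002),
'rack_base?':(((242,181),(446,172),(441,70),(396,49)),40,80,3.6,.0)}
for k,(p,x0,y0,f,z) in D.items():
    w=toworld('top',cr(p,x0,y0,f),z); m=cv2.minAreaRect((w[:,:2]*1000).astype(np.float32))
    e=np.roll(w,-1,0)-w
    print(k,w.mean(0).round(4),'edges',np.linalg.norm(e,axis=1).round(3),'angs',np.degrees(np.arctan2(e[:,1],e[:,0])).round(1)); print(w[:,:2].round(3).tolist())
print(toworld('top',[[234,112],[422,226]],0).round(3))
print(proj('top',[0.25,-.57,.2]),st()['joint_efforts'])
E
```

```text
far [ 0.6504 -0.2115  0.06  ] edges [0.059 0.093 0.057 0.096] angs [-103.   167.4   79.9  -11.4]
[[0.703, -0.193], [0.69, -0.25], [0.599, -0.23], [0.609, -0.174]]
left [ 0.4469 -0.0736  0.06  ] edges [0.092 0.058 0.092 0.057] angs [-153.2  115.6   26.4  -64.7]
[[0.5, -0.079], [0.418, -0.12], [0.393, -0.068], [0.476, -0.027]]
right [ 0.4719 -0.3308  0.06  ] edges [0.091 0.058 0.092 0.059] angs [-158.   112.7   22.7  -67.8]
[[0.525, -0.341], [0.441, -0.375], [0.418, -0.321], [0.503, -0.286]]
tray [0.4973 0.2989 0.016 ] edges [0.321 0.168 0.322 0.17 ] angs [-100.7  169.9   79.6  -10.3]
[[0.61, 0.442], [0.551, 0.126], [0.385, 0.155], [0.443, 0.472]]
mat [0.6441 0.027  0.002 ] edges [0.1   0.098 0.099 0.099] angs [ -84.5 -173.9   96.     6.4]
[[0.688, 0.082], [0.698, -0.017], [0.6, -0.028], [0.59, 0.071]]
rack_base? [0.768  0.2147 0.    ] edges [0.175 0.092 0.044 0.173] angs [-86.5   6.3  65.3 134.1]
[[0.71, 0.33], [0.72, 0.156], [0.812, 0.166], [0.83, 0.206]]
[[ 0.773 -0.058  0.   ]
 [ 0.437 -0.614  0.   ]]
t 0.1 p [ 0.2517 -0.5717  0.2468] yx 23.77 zaxis [-0.001  0.001 -1.   ] F [-0.13 -0.67  0.01] T [-0.006  0.009  0.018] w 0.998 q [ 1.13  0.33 -0.06  1.46  0.02  1.35 -0.09]
[[446.34972521 304.20315394]] [ 1.96310437e-03 -6.24544072e+01  2.48246040e-02 -3.90717852e+01
 -6.15072926e-02  3.64732090e-02  5.97091434e-05]
```

```bash
cat >> h.py <<'E'
from scipy.spatial.transform import Rotation as Ro
def tgt(yaw):
    a=np.radians(yaw); return np.array([[np.cos(a),np.sin(a),0],[np.sin(a),-np.cos(a),0],[0,0,-1.]])
def plan(p,yaw,N):
    "N equal rows reaching TCP p, tool down, tool x at yaw"
    s=st(); R=s['eef_rot']; rv=Ro.from_matrix(R.T@tgt(yaw)).as_rotvec()
    M=sum(R@Ro.from_rotvec(rv*k/N).as_matrix() for k in range(N))
    dp=np.linalg.solve(M,np.array(p)-s['ee_pos'])/.06
    print('rows',N,'dp',dp.round(3),'tw',np.degrees(rv/N).round(2))
E
python3 -c "
from h import *
plan([.472,-.331,.14],22.4,10)"
```

```text
t 0.1 p [ 0.2517 -0.5717  0.2468] yx 23.77 zaxis [-0.001  0.001 -1.   ] F [-0.13 -0.67  0.01] T [-0.006  0.009  0.018] w 0.998 q [ 1.13  0.33 -0.06  1.46  0.02  1.35 -0.09]
rows 10 dp [ 0.495 -0.224  0.178] tw [-0.01  0.    0.14]
```

```bash
python3 -m jog '{"grip":[-1,-1,-1,-1,-1,-1,-1,-1,-1,-1,-1,-1],"dp":[[0.495,-0.224,0.178],[0.495,-0.224,0.178],[0.495,-0.224,0.178],[0.495,-0.224,0.178],[0.495,-0.224,0.178],[0.495,-0.224,0.178],[0.495,-0.224,0.178],[0.495,-0.224,0.178],[0.495,-0.224,0.178],[0.495,-0.224,0.178],[0,0,0],[0,0,0]],"twist":[[0,0,0.14],[0,0,0.14],[0,0,0.14],[0,0,0.14],[0,0,0.14],[0,0,0.14],[0,0,0.14],[0,0,0.14],[0,0,0.14],[0,0,0.14],[0,0,0],[0,0,0]]}' 30
python3 -c "
from h import *
plan([.472,-.331,.043],22.4,5)
cv2.imwrite('pics/s1.png',snapshot('scene'));cv2.imwrite('pics/t1.png',snapshot('top')[80:320,150:450].repeat(2,0).repeat(2,1))"
```

```text
time_s: 1.6
ee_pos: [0.4717, -0.3322, 0.1406]
eef_rot: [[0.925, 0.38, -0.001], [0.38, -0.925, -0.0], [-0.001, -0.0, -1.0]]
wrist_force: [0.6, -0.8, -0.8]
width: 1.003
t 1.6 p [ 0.4717 -0.3322  0.1406] yx 22.34 zaxis [-0.001 -0.    -1.   ] F [ 0.62 -0.81 -0.84] T [-0.047  0.035 -0.029] w 1.003 q [ 0.74  0.32 -0.25  1.71  0.09  1.12 -0.71]
rows 5 dp [ 0.003 -0.003  0.325] tw [-0.    0.01 -0.01]
```

View pics/t1.png

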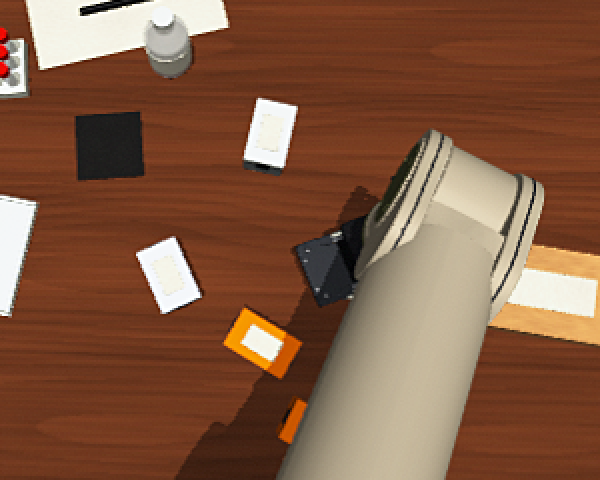

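View pics/s1.png

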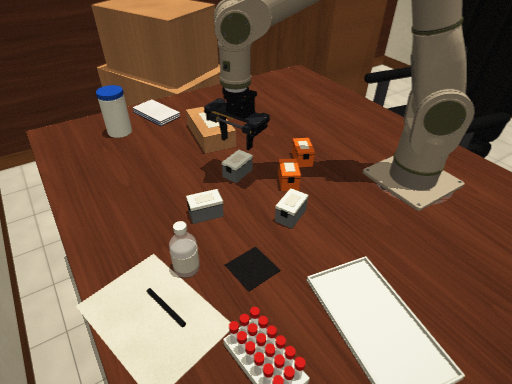

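The gripper (scene view, about (240,120)) is centred over the right case at (237,166), jaws straddling its width. Next I'll descend, grip and lift.

```bash
python3 -m jog '{"grip":[-1,-1,-1,-1,-1,-1,-1],"dp":[[0,0,0.325],[0,0,0.325],[0,0,0.325],[0,0,0.325],[0,0,0.325],[0,0,0],[0,0,0]],"twist":[[0,0,0],[0,0,0],[0,0,0],[0,0,0],[0,0,0],[0,0,0],[0,0,0]]}'
python3 -m jog '{"grip":[1,1,1,1,1,1],"dp":[[0,0,0],[0,0,0],[0,0,0],[0,0,0],[0,0,0],[0,0,0]],"twist":[[0,0,0],[0,0,0],[0,0,0],[0,0,0],[0,0,0],[0,0,0]]}' 40
python3 -c "
from h import *
plan([.472,-.331,.26],22.4,6)"
```

```text
time_s: 2.58
ee_pos: [0.4726, -0.3319, 0.0437]
eef_rot: [[0.925, 0.381, 0.001], [0.381, -0.925, -0.0], [0.0, 0.001, -1.0]]
wrist_force: [-0.4, 0.4, 0.5]
width: 1.002
time_s: 3.32
ee_pos: [0.4722, -0.3317, 0.0434]
eef_rot: [[0.925, 0.381, 0.0], [0.381, -0.925, -0.0], [0.0, 0.0, -1.0]]
wrist_force: [-2.0, -0.0, 3.0]
width: 0.64
t 3.33 p [ 0.4722 -0.3317  0.0434] yx 22.36 zaxis [ 0. -0. -1.] F [-1.97 -0.05  2.96] T [ 0.207  0.206 -0.009] w 0.64 q [ 0.73  0.44 -0.23  1.78  0.12  0.93 -0.74]
rows 6 dp [ 0.    -0.002 -0.602] tw [ 0.   -0.   -0.01]
```

```bash
python3 -m jog '{"grip":[1,1,1,1,1,1,1,1,1],"dp":[[0,0,-0.5],[0,0,-0.6],[0,0,-0.6],[0,0,-0.6],[0,0,-0.6],[0,0,-0.6],[0,0,0],[0,0,0],[0,0,0]],"twist":[[0,0,0],[0,0,0],[0,0,0],[0,0,0],[0,0,0],[0,0,0],[0,0,0],[0,0,0],[0,0,0]]}'
python3 -c "
from h import *
st()"
python3 -m jog '{"grip":[1,1,1,1,1,1,1],"dp":[[0,0,0],[0,0,0],[0,0,0],[0,0,0],[0,0,0],[0,0,0],[0,0,0]],"twist":[[0,10,0],[0,10,0],[0,10,0],[0,10,0],[0,0,0],[0,0,0],[0,0,0]]}'
python3 -c "
from h import *
st()"
python3 -m jog '{"grip":[1,1,1,1,1,1,1],"dp":[[0,0,0],[0,0,0],[0,0,0],[0,0,0],[0,0,0],[0,0,0],[0,0,0]],"twist":[[0,-10,0],[0,-10,0],[0,-10,0],[0,-10,0],[0,0,0],[0,0,0],[0,0,0]]}'
python3 -c "
from h import *
st();st()"
```

```text
time_s: 4.45
ee_pos: [0.4715, -0.3314, 0.2513]
eef_rot: [[0.925, 0.381, -0.002], [0.381, -0.925, 0.002], [-0.002, -0.002, -1.0]]
wrist_force: [-0.4, 0.1, -4.3]
width: 0.644
t 4.45 p [ 0.4715 -0.3314  0.2513] yx 22.37 zaxis [-0.002  0.002 -1.   ] F [-0.39  0.15 -4.31] T [ 0.019 -0.013 -0.002] w 0.644 q [ 0.74  0.24 -0.25  1.58  0.06  1.34 -0.69]
time_s: 5.32
ee_pos: [0.4734, -0.3307, 0.2537]
eef_rot: [[0.708, 0.383, 0.593], [0.295, -0.924, 0.245], [0.641, 0.001, -0.767]]
wrist_force: [0.3, -0.0, -3.6]
width: 0.636
t 5.33 p [ 0.4734 -0.3307  0.2537] yx 22.58 zaxis [ 0.593  0.245 -0.767] F [ 0.31 -0.03 -3.63] T [-0.481  1.12  -0.   ] w 0.636 q [ 1.09  0.12 -0.22  1.87 -0.75  1.05  0.05]
time_s: 6.2
ee_pos: [0.471, -0.3329, 0.2533]
eef_rot: [[0.926, 0.378, 0.001], [0.378, -0.926, 0.0], [0.001, 0.0, -1.0]]
wrist_force: [-0.6, 0.3, -5.0]
width: 0.644
t 6.2 p [ 0.471  -0.3329  0.2533] yx 22.21 zaxis [ 0.001  0.    -1.   ] F [-0.61  0.34 -5.01] T [-0.003  0.024 -0.028] w 0.644 q [ 0.77  0.24 -0.28  1.57  0.06  1.34 -0.7 ]
t 6.2 p [ 0.471  -0.3329  0.2533] yx 22.21 zaxis [ 0.001  0.    -1.   ] F [-0.61  0.34 -5.01] T [-0.003  0.024 -0.028] w 0.644 q [ 0.77  0.24 -0.28  1.57  0.06  1.34 -0.7 ]
```

```bash
cat >> h.py <<'E'
def meas(n=8):
    L=[];F=[]
    for i in range(n):
        snapshot('top'); s=state(); L.append(s['eef_rot'].T@s['ft_torque']);F.append(s['wrist_force'])
    L=np.array(L);F=np.array(F); print('T tool mean',L.mean(0).round(4),'sem',(L.std(0)/np.sqrt(n)).round(4),'F',F.mean(0).round(2))
    return L
E
python3 -c "
from h import *
meas(); st()"
python3 -m jog '{"grip":[1,1,1,1,1,1,1],"dp":[[0,0,0],[0,0,0],[0,0,0],[0,0,0],[0,0,0],[0,0,0],[0,0,0]],"twist":[[0,-10,0],[0,-10,0],[0,-10,0],[0,-10,0],[0,0,0],[0,0,0],[0,0,0]]}'
python3 -c "
from h import *
st()"
python3 -m jog '{"grip":[1,1,1,1,1,1,1],"dp":[[0,0,0],[0,0,0],[0,0,0],[0,0,0],[0,0,0],[0,0,0],[0,0,0]],"twist":[[0,10,0],[0,10,0],[0,10,0],[0,10,0],[0,0,0],[0,0,0],[0,0,0]]}'
python3 -c "
from h import *
meas(); st()"
```

```text
T tool mean [ 0.004  -0.0088 -0.0012] sem [0.0053 0.0074 0.0072] F [-0.27  0.02 -3.39]
t 6.6 p [ 0.4721 -0.3319  0.2533] yx 22.35 zaxis [ 0. -0. -1.] F [-0.16 -0.13 -3.5 ] T [-0.023  0.008 -0.005] w 0.64 q [ 0.77  0.24 -0.28  1.57  0.07  1.34 -0.7 ]
time_s: 7.48
ee_pos: [0.4716, -0.3329, 0.2549]
eef_rot: [[0.712, 0.378, -0.592], [0.289, -0.926, -0.244], [-0.64, 0.002, -0.769]]
wrist_force: [-0.2, 0.2, -2.2]
width: 0.645
t 7.47 p [ 0.4716 -0.3329  0.2549] yx 22.11 zaxis [-0.592 -0.244 -0.769] F [-0.19  0.22 -2.24] T [ 0.467 -1.131  0.019] w 0.645 q [ 0.45  0.57 -0.23  1.27  0.53  1.88 -0.95]
time_s: 8.35
ee_pos: [0.4731, -0.3305, 0.253]
eef_rot: [[0.924, 0.383, -0.002], [0.383, -0.924, 0.0], [-0.001, -0.001, -1.0]]
wrist_force: [0.4, -0.6, -3.3]
width: 0.638
T tool mean [0.0013 0.0136 0.0127] sem [0.0095 0.0097 0.0149] F [ 0.09  0.26 -3.85]
t 8.75 p [ 0.4723 -0.3316  0.2531] yx 22.38 zaxis [-0.  0. -1.] F [ 0.18  1.05 -3.66] T [-0.008 -0.074  0.033] w 0.64 q [ 0.8   0.24 -0.31  1.57  0.08  1.34 -0.7 ]
```

```bash
python3 -c "
from h import *
plan([.510,.368,.22],94.5,14)"
```

```text
t 8.75 p [ 0.4723 -0.3316  0.2531] yx 22.38 zaxis [-0.  0. -1.] F [ 0.18  1.05 -3.66] T [-0.008 -0.074  0.033] w 0.64 q [ 0.8   0.24 -0.31  1.57  0.08  1.34 -0.7 ]
rows 14 dp [ 0.764 -0.46   0.039] tw [-0.    0.   -5.15]
```

```bash
python3 -m jog '{"grip":[1,1,1,1,1,1,1,1,1,1,1,1,1,1,1],"dp":[[0.764,-0.46,0.039],[0.764,-0.46,0.039],[0.764,-0.46,0.039],[0.764,-0.46,0.039],[0.764,-0.46,0.039],[0.764,-0.46,0.039],[0.764,-0.46,0.039],[0.764,-0.46,0.039],[0.764,-0.46,0.039],[0.764,-0.46,0.039],[0.764,-0.46,0.039],[0.764,-0.46,0.039],[0.764,-0.46,0.039],[0.764,-0.46,0.039],[0,0,0]],"twist":[[0,0,-5.15],[0,0,-5.15],[0,0,-5.15],[0,0,-5.15],[0,0,-5.15],[0,0,-5.15],[0,0,-5.15],[0,0,-5.15],[0,0,-5.15],[0,0,-5.15],[0,0,-5.15],[0,0,-5.15],[0,0,-5.15],[0,0,-5.15],[0,0,0]]}'
python3 -m jog '{"grip":[1,1,1,1,1,1,1,1,1,1],"dp":[[0,0,0],[0,0,0],[0,0,0],[0,0,0],[0,0,0],[0,0,0],[0,0,0],[0,0,0],[0,0,0],[0,0,0]],"twist":[[0,0,-9.4],[0,0,-9.4],[0,0,-9.4],[0,0,-9.4],[0,0,-9.4],[0,0,-9.4],[0,0,-9.4],[0,0,-9.4],[0,0,0],[0,0,0]]}'
python3 -c "
from h import *
plan([.510,.368,.1],169.5,5)"
```

```text
time_s: 10.62
ee_pos: [0.5061, 0.3731, 0.2206]
eef_rot: [[-0.087, 0.996, -0.002], [0.996, 0.087, 0.002], [0.002, -0.002, -1.0]]
wrist_force: [-0.3, -0.3, -3.1]
width: 0.639
time_s: 11.88
ee_pos: [0.5105, 0.3678, 0.2204]
eef_rot: [[-0.983, 0.184, 0.0], [0.184, 0.983, -0.0], [-0.0, -0.0, -1.0]]
wrist_force: [-1.1, -0.5, -3.2]
width: 0.638
t 11.88 p [0.5105 0.3678 0.2204] yx 169.41 zaxis [ 0. -0. -1.] F [-1.11 -0.48 -3.15] T [ 0.052 -0.117  0.002] w 0.638 q [ 0.03  0.56 -1.04  1.45  0.48  1.41  0.37]
rows 5 dp [0.002 0.001 0.401] tw [-0.    0.   -0.02]
```

```bash
python3 -c "
from h import *
meas(10)"
```

```text
T tool mean [-0.1029 -0.1167  0.0126] sem [0.0088 0.0054 0.0064] F [-0.19  0.25 -4.02]
```

```bash
python3 -m jog '{"grip":[1,1,1,1,1,1,1,1],"dp":[[0,0,0.4],[0,0,0.5],[0,0,0.5],[0,0,0.5],[0,0,0.4],[0,0,0.3],[0,0,0.22],[0,0,0]],"twist":[[0,0,0],[0,0,0],[0,0,0],[0,0,0],[0,0,0],[0,0,0],[0,0,0],[0,0,0]]}'
python3 -c "
from h import *
plan([.510,.368,.0485],169.5,1)"
```

```text
time_s: 13.38
ee_pos: [0.51, 0.3679, 0.0506]
eef_rot: [[-0.984, 0.179, -0.001], [0.179, 0.984, -0.001], [0.001, -0.001, -1.0]]
wrist_force: [-0.6, 0.1, -3.6]
width: 0.641
t 13.38 p [0.51   0.3679 0.0506] yx 169.67 zaxis [-0.001 -0.001 -1.   ] F [-0.61  0.09 -3.59] T [ 0.121 -0.116 -0.018] w 0.641 q [-0.02  0.72 -0.93  1.61  0.62  1.14  0.28]
rows 1 dp [-0.     0.001  0.035] tw [-0.04 -0.04  0.17]
```

Next I'll lower the last 2 mm, open, and rise.

```bash
python3 -m jog '{"grip":[1,1,-1,-1,-1,-1],"dp":[[0,0,0.03],[0,0,0],[0,0,0],[0,0,0],[0,0,0],[0,0,0]],"twist":[[0,0,0],[0,0,0],[0,0,0],[0,0,0],[0,0,0],[0,0,0]]}'
python3 -m jog '{"grip":[-1,-1,-1,-1],"dp":[[0,0,-0.5],[0,0,-0.8],[0,0,-0.8],[0,0,-0.6]],"twist":[[0,0,0],[0,0,0],[0,0,0],[0,0,0]]}'
python3 -c "
from h import *
cv2.imwrite('pics/s2.png',snapshot('scene'))
plan([.650,-.2115,.18],167.5,14)
plan([.650,-.2115,.18],130,14)"
```

```text
time_s: 14.12
ee_pos: [0.5102, 0.3682, 0.0496]
eef_rot: [[-0.984, 0.179, 0.0], [0.179, 0.984, 0.0], [-0.0, 0.0, -1.0]]
wrist_force: [-0.4, -0.2, 0.0]
width: 0.969
time_s: 14.62
ee_pos: [0.5102, 0.3685, 0.2138]
eef_rot: [[-0.984, 0.179, 0.001], [0.179, 0.984, 0.001], [-0.001, 0.001, -1.0]]
wrist_force: [0.1, -0.7, -0.2]
width: 0.998
t 14.68 p [0.5111 0.3698 0.2183] yx 169.67 zaxis [ 0.005  0.004 -1.   ] F [1.9  1.27 3.97] T [ 0.22  -0.136  0.029] w 1.002 q [ 0.03  0.56 -1.04  1.45  0.49  1.4   0.37]
rows 14 dp [-0.298 -0.646  0.045] tw [0.02 0.02 0.16]
t 14.68 p [0.5111 0.3698 0.2183] yx 169.67 zaxis [ 0.005  0.004 -1.   ] F [1.9  1.27 3.97] T [ 0.22  -0.136  0.029] w 1.002 q [ 0.03  0.56 -1.04  1.45  0.49  1.4   0.37]
rows 14 dp [-0.487 -0.538  0.045] tw [0.03 0.01 2.83]
```

View pics/s2.png

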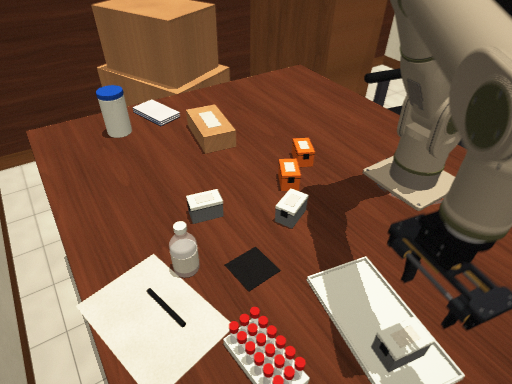

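The right case now stands in the tray at about (400,348) in the scene view; nothing else has moved. The far case is next.

```bash
python3 -m jog '{"grip":[-1,-1,-1,-1,-1,-1,-1,-1,-1,-1,-1,-1,-1,-1,-1,-1],"dp":[[-0.298,-0.646,0.045],[-0.298,-0.646,0.045],[-0.298,-0.646,0.045],[-0.298,-0.646,0.045],[-0.298,-0.646,0.045],[-0.298,-0.646,0.045],[-0.298,-0.646,0.045],[-0.298,-0.646,0.045],[-0.298,-0.646,0.045],[-0.298,-0.646,0.045],[-0.298,-0.646,0.045],[-0.298,-0.646,0.045],[-0.298,-0.646,0.045],[-0.298,-0.646,0.045],[0,0,0],[0,0,0]],"twist":[[0,0,0.16],[0,0,0.16],[0,0,0.16],[0,0,0.16],[0,0,0.16],[0,0,0.16],[0,0,0.16],[0,0,0.16],[0,0,0.16],[0,0,0.16],[0,0,0.16],[0,0,0.16],[0,0,0.16],[0,0,0.16],[0,0,0],[0,0,0]]}'
python3 -c "
from h import *
plan([.650,-.2115,.043],168,6)"
```

```text
time_s: 16.68
ee_pos: [0.6485, -0.2124, 0.1735]
eef_rot: [[-0.976, 0.217, -0.0], [0.217, 0.976, 0.001], [0.0, 0.001, -1.0]]
wrist_force: [-0.3, 1.2, 0.2]
width: 1.002
t 16.68 p [ 0.6485 -0.2124  0.1735] yx 167.46 zaxis [-0.     0.001 -1.   ] F [-0.33  1.23  0.16] T [ 0.088 -0.151 -0.038] w 1.002 q [ 0.83  0.67 -0.9   1.35  0.52  1.37  1.29]
rows 6 dp [-0.004  0.003  0.362] tw [ 0.01 -0.   -0.09]
```

```bash
python3 -m jog '{"grip":[-1,-1,-1,-1,-1,-1,-1],"dp":[[-0.004,0.003,0.362],[-0.004,0.003,0.362],[-0.004,0.003,0.362],[-0.004,0.003,0.362],[-0.004,0.003,0.362],[-0.004,0.003,0.362],[0,0,0]],"twist":[[0,0,-0.1],[0,0,-0.1],[0,0,-0.1],[0,0,-0.1],[0,0,-0.1],[0,0,-0.1],[0,0,0]]}'
python3 -m jog '{"grip":[1,1,1,1,1],"dp":[[0,0,0],[0,0,0],[0,0,0],[0,0,0],[0,0,0]],"twist":[[0,0,0],[0,0,0],[0,0,0],[0,0,0],[0,0,0]]}' 40
python3 -m jog '{"grip":[1,1,1,1,1,1,1,1,1],"dp":[[0,0,-0.5],[0,0,-0.6],[0,0,-0.6],[0,0,-0.6],[0,0,-0.6],[0,0,-0.6],[0,0,0],[0,0,0],[0,0,0]],"twist":[[0,0,0],[0,0,0],[0,0,0],[0,0,0],[0,0,0],[0,0,0],[0,0,0],[0,0,0],[0,0,0]]}'
python3 -c "
from h import *
meas(6);st()"
```

```text
time_s: 17.55
ee_pos: [0.6491, -0.2123, 0.0411]
eef_rot: [[-0.978, 0.207, -0.003], [0.207, 0.978, 0.001], [0.003, 0.0, -1.0]]
wrist_force: [-0.1, 0.4, -0.3]
width: 0.999
time_s: 18.18
ee_pos: [0.6504, -0.2125, 0.0438]
eef_rot: [[-0.978, 0.208, 0.001], [0.208, 0.978, -0.0], [-0.001, -0.0, -1.0]]
wrist_force: [0.6, -0.7, 2.7]
width: 0.643
time_s: 19.3
ee_pos: [0.6495, -0.2125, 0.2513]
eef_rot: [[-0.978, 0.207, -0.003], [0.207, 0.978, 0.001], [0.003, -0.0, -1.0]]
wrist_force: [0.5, 0.1, -4.4]
width: 0.639
T tool mean [-0.127  -0.0983  0.0176] sem [0.0141 0.0089 0.0069] F [-0.3   0.07 -4.3 ]
t 19.6 p [ 0.6501 -0.2125  0.253 ] yx 168.02 zaxis [-0.  0. -1.] F [-0.85  0.53 -5.26] T [ 0.048 -0.1    0.014] w 0.639 q [ 0.82  0.62 -0.92  1.24  0.48  1.51  1.33]
```

```bash
python3 -m jog '{"grip":[1,1,1,1,1,1,1,1,1],"dp":[[0.6,0,0],[0.6,0,0],[0.6,0,0],[0,0,0],[0,0,0],[0,0,0],[0,0,0],[0,0,0],[0,0,0]],"twist":[[0,0,0],[0,0,0],[0,10,0],[0,10,0],[0,10,0],[0,10,0],[0,0,0],[0,0,0],[0,0,0]]}'
python3 -c "
from h import *
st()"
python3 -m jog '{"grip":[1,1,1,1,1,1,1],"dp":[[0,0,0],[0,0,0],[0,0,0],[0,0,0],[0,0,0],[0,0,0],[0,0,0]],"twist":[[0,-10,0],[0,-10,0],[0,-10,0],[0,-10,0],[0,0,0],[0,0,0],[0,0,0]]}'
python3 -c "
from h import *
meas();st()"
python3 -m jog '{"grip":[1,1,1,1,1,1,1],"dp":[[0,0,0],[0,0,0],[0,0,0],[0,0,0],[0,0,0],[0,0,0],[0,0,0]],"twist":[[0,-10,0],[0,-10,0],[0,-10,0],[0,-10,0],[0,0,0],[0,0,0],[0,0,0]]}'
python3 -c "
from h import *
st()"
python3 -m jog '{"grip":[1,1,1,1,1,1,1],"dp":[[0,0,0],[0,0,0],[0,0,0],[0,0,0],[0,0,0],[0,0,0],[0,0,0]],"twist":[[0,10,0],[0,10,0],[0,10,0],[0,10,0],[0,0,0],[0,0,0],[0,0,0]]}'
python3 -c "
from h import *
meas(); st()"
```

```text
time_s: 20.72
ee_pos: [0.5389, -0.1881, 0.2325]
eef_rot: [[-0.804, 0.194, -0.563], [0.157, 0.981, 0.114], [0.574, 0.003, -0.819]]
wrist_force: [-0.4, 0.5, -3.9]
width: 0.642
t 20.73 p [ 0.5389 -0.1881  0.2325] yx 168.91 zaxis [-0.563  0.114 -0.819] F [-0.43  0.52 -3.88] T [-0.171 -1.269 -0.013] w 0.642 q [ 0.59  0.75 -0.63  1.1   0.31  2.01  1.39]
time_s: 21.6
ee_pos: [0.5394, -0.1883, 0.2307]
eef_rot: [[-0.978, 0.194, 0.08], [0.194, 0.981, -0.013], [-0.081, 0.003, -0.997]]
wrist_force: [1.2, 0.3, -3.5]
width: 0.639
T tool mean [-0.1025  0.0628  0.0087] sem [0.0101 0.0132 0.0093] F [-0.09 -0.05 -4.12]
t 22.0 p [ 0.5385 -0.1884  0.2302] yx 168.76 zaxis [ 0.08  -0.014 -0.997] F [-0.21  0.1  -3.39] T [ 0.124  0.004 -0.001] w 0.64 q [ 0.92  0.25 -0.76  1.67  0.18  1.21  1.5 ]
time_s: 22.88
ee_pos: [0.5415, -0.1853, 0.2311]
eef_rot: [[-0.719, 0.185, 0.669], [0.14, 0.983, -0.121], [-0.68, 0.007, -0.733]]
wrist_force: [-0.3, -0.1, -3.9]
width: 0.64
t 22.88 p [ 0.5415 -0.1853  0.2311] yx 168.97 zaxis [ 0.669 -0.121 -0.733] F [-0.31 -0.13 -3.88] T [ 0.315  1.259 -0.027] w 0.64 q [ 1.01 -0.18 -0.64  2.21 -0.59  0.38  2.18]
time_s: 23.75
ee_pos: [0.5406, -0.1842, 0.2304]
eef_rot: [[-0.981, 0.183, 0.069], [0.183, 0.983, -0.006], [-0.069, 0.007, -0.998]]
wrist_force: [-0.2, -0.0, -4.2]
width: 0.639
T tool mean [-0.0795  0.014  -0.0011] sem [0.0113 0.0127 0.0103] F [ 0.45  0.11 -3.82]
t 24.15 p [ 0.5408 -0.1841  0.2296] yx 169.43 zaxis [ 0.067 -0.003 -0.998] F [ 0.25  0.22 -3.59] T [ 0.028 -0.047 -0.027] w 0.64 q [ 1.03  0.3  -0.92  1.65  0.24  1.25  1.46]
```

```bash
python3 -m jog '{"grip":[1,1],"dp":[[0,0,0],[0,0,0]],"twist":[[0.4,3.9,0],[0,0,0]]}'
python3 -c "
from h import *
meas(14);st()"
python3 -m jog '{"grip":[1,1,1,1,1,1,1,1,1],"dp":[[0,0,0],[0,0,0],[0,0,0],[0,0,0],[0,0,0],[0,0,0],[0,0,0],[0,0,0],[0,0,0]],"twist":[[0,9.5,0],[0,9.5,0],[0,9.5,0],[0,0,0],[0,0,0],[0,-9.5,0],[0,-9.5,0],[0,-9.5,0],[0,0,0]]}'
python3 -c "
from h import *
st();meas(14);st()"
```

```text
time_s: 24.4
ee_pos: [0.5415, -0.1837, 0.2291]
eef_rot: [[-0.983, 0.182, -0.001], [0.182, 0.983, 0.004], [0.002, 0.004, -1.0]]
wrist_force: [-0.5, 0.5, -3.8]
width: 0.643
T tool mean [-0.0962 -0.1145  0.0085] sem [0.0056 0.0093 0.0081] F [ 0.11  0.02 -3.93]
t 25.1 p [ 0.5409 -0.184   0.2294] yx 169.46 zaxis [-0.002  0.003 -1.   ] F [ 0.59 -0.07 -3.97] T [ 0.075 -0.078 -0.042] w 0.641 q [ 0.98  0.35 -0.9   1.59  0.28  1.33  1.43]
time_s: 26.22
ee_pos: [0.5382, -0.1847, 0.2312]
eef_rot: [[-0.983, 0.185, -0.0], [0.185, 0.983, -0.004], [-0.001, -0.004, -1.0]]
wrist_force: [-1.4, -0.4, -3.3]
width: 0.642
t 26.23 p [ 0.5382 -0.1847  0.2312] yx 169.37 zaxis [-0.    -0.004 -1.   ] F [-1.35 -0.36 -3.33] T [ 0.069 -0.027 -0.008] w 0.642 q [ 1.    0.35 -0.93  1.6   0.29  1.33  1.42]
T tool mean [-0.1138 -0.1396  0.0059] sem [0.0077 0.0083 0.0069] F [-0.14  0.08 -4.02]
t 26.93 p [ 0.541  -0.1839  0.2293] yx 169.47 zaxis [-0.002  0.003 -1.   ] F [ 0.05  0.59 -4.14] T [ 0.089 -0.128  0.009] w 0.646 q [ 1.    0.36 -0.92  1.59  0.29  1.34  1.42]
```

Two repeats put the moment change at about -0.025 N m, against the +0.086 a ball would give, so this case is silent. I'll put it in the near slot.

```bash
python3 -c "
from h import *
plan([.484,.230,.17],169.5,10)"
```

```text
t 26.93 p [ 0.541  -0.1839  0.2293] yx 169.47 zaxis [-0.002  0.003 -1.   ] F [ 0.05  0.59 -4.14] T [ 0.089 -0.128  0.009] w 0.646 q [ 1.    0.36 -0.92  1.59  0.29  1.34  1.42]
rows 10 dp [0.219 0.661 0.1  ] tw [ 0.02 -0.01 -0.  ]
```

```bash
python3 -m jog '{"grip":[1,1,1,1,1,1,1,1,1,1,1,1],"dp":[[0.219,0.661,0.1],[0.219,0.661,0.1],[0.219,0.661,0.1],[0.219,0.661,0.1],[0.219,0.661,0.1],[0.219,0.661,0.1],[0.219,0.661,0.1],[0.219,0.661,0.1],[0.219,0.661,0.1],[0.219,0.661,0.1],[0,0,0],[0,0,0]],"twist":[[0,0,0],[0,0,0],[0,0,0],[0,0,0],[0,0,0],[0,0,0],[0,0,0],[0,0,0],[0,0,0],[0,0,0],[0,0,0],[0,0,0]]}'
python3 -c "
from h import *
plan([.484,.230,.0495],169.5,5)"
```

```text
time_s: 28.42
ee_pos: [0.4843, 0.2299, 0.1708]
eef_rot: [[-0.983, 0.183, -0.002], [0.183, 0.983, 0.003], [0.002, 0.002, -1.0]]
wrist_force: [0.6, -1.0, -3.9]
width: 0.638
t 28.43 p [0.4843 0.2299 0.1708] yx 169.47 zaxis [-0.002  0.003 -1.   ] F [ 0.56 -0.97 -3.87] T [ 0.015 -0.105  0.004] w 0.638 q [ 0.37  0.38 -1.07  1.75  0.35  1.22  0.6 ]
rows 5 dp [ 0.001 -0.     0.404] tw [ 0.03 -0.03 -0.01]
```

```bash
python3 -m jog '{"grip":[1,1,1,1,1,1,-1,-1,-1,-1],"dp":[[0,0,0.45],[0,0,0.5],[0,0,0.5],[0,0,0.35],[0,0,0.22],[0,0,0],[0,0,0],[0,0,0],[0,0,0],[0,0,0]],"twist":[[0,0,0],[0,0,0],[0,0,0],[0,0,0],[0,0,0],[0,0,0],[0,0,0],[0,0,0],[0,0,0],[0,0,0]]}'
python3 -m jog '{"grip":[-1,-1,-1,-1],"dp":[[0,0,-0.5],[0,0,-0.7],[0,0,-0.7],[0,0,-0.5]],"twist":[[0,0,0],[0,0,0],[0,0,0],[0,0,0]]}'
python3 -c "
from h import *
cv2.imwrite('pics/s3.png',snapshot('scene'))
plan([.447,-.0736,.17],206.6,8)"
```

```text
time_s: 29.68
ee_pos: [0.4841, 0.2306, 0.0498]
eef_rot: [[-0.983, 0.183, -0.001], [0.183, 0.983, 0.003], [0.002, 0.003, -1.0]]
wrist_force: [0.2, -0.6, 0.8]
width: 0.97
time_s: 30.18
ee_pos: [0.4844, 0.2304, 0.1955]
eef_rot: [[-0.983, 0.183, -0.0], [0.183, 0.983, 0.003], [0.001, 0.003, -1.0]]
wrist_force: [0.3, 1.1, 0.0]
width: 1.004
t 30.23 p [0.4855 0.2314 0.1988] yx 169.48 zaxis [ 0.003  0.005 -1.   ] F [1.49 1.19 3.28] T [ 0.249 -0.242  0.019] w 1.0 q [ 0.39  0.35 -1.09  1.72  0.33  1.26  0.61]
rows 8 dp [ 0.146 -0.635  0.058] tw [ 0.03  0.03 -4.64]
```

View pics/s3.png

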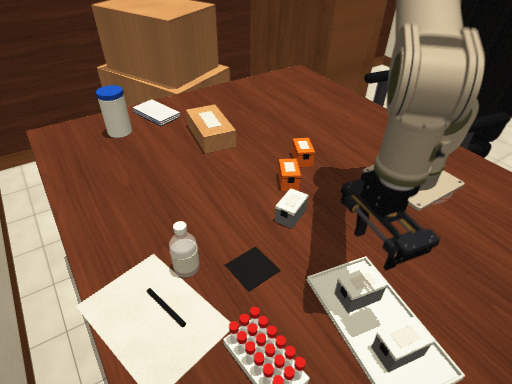

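Both silent cases stand upright in the tray, at about (360,287) and (400,347). On to the third.

```bash
python3 -m jog '{"grip":[-1,-1,-1,-1,-1,-1,-1,-1,-1,-1],"dp":[[0.146,-0.635,0.058],[0.146,-0.635,0.058],[0.146,-0.635,0.058],[0.146,-0.635,0.058],[0.146,-0.635,0.058],[0.146,-0.635,0.058],[0.146,-0.635,0.058],[0.146,-0.635,0.058],[0,0,0],[0,0,0]],"twist":[[0,0,-4.64],[0,0,-4.64],[0,0,-4.64],[0,0,-4.64],[0,0,-4.64],[0,0,-4.64],[0,0,-4.64],[0,0,-4.64],[0,0,0],[0,0,0]]}'
python3 -c "
from h import *
plan([.447,-.0736,.043],206.4,5)"
```

```text
time_s: 31.48
ee_pos: [0.4453, -0.0739, 0.1648]
eef_rot: [[-0.894, -0.447, -0.002], [-0.447, 0.894, 0.004], [-0.0, 0.004, -1.0]]
wrist_force: [-0.1, 0.5, -0.1]
width: 0.996
t 31.48 p [ 0.4453 -0.0739  0.1648] yx -153.43 zaxis [-0.002  0.004 -1.   ] F [-0.09  0.48 -0.11] T [ 0.176 -0.061  0.022] w 0.996 q [ 1.13  0.12 -1.1   1.96  0.12  1.13  2.02]
rows 5 dp [-0.005 -0.002  0.406] tw [0.05 0.   0.03]
```

```bash
python3 -m jog '{"grip":[-1,-1,-1,-1,-1,-1],"dp":[[-0.005,-0.002,0.406],[-0.005,-0.002,0.406],[-0.005,-0.002,0.406],[-0.005,-0.002,0.406],[-0.005,-0.002,0.406],[0,0,0]],"twist":[[0.05,0,0],[0.05,0,0],[0.05,0,0],[0.05,0,0],[0.05,0,0],[0,0,0]]}'
python3 -m jog '{"grip":[1,1,1,1,1],"dp":[[0,0,0],[0,0,0],[0,0,0],[0,0,0],[0,0,0]],"twist":[[0,0,0],[0,0,0],[0,0,0],[0,0,0],[0,0,0]]}' 40
python3 -m jog '{"grip":[1,1,1,1,1,1,1],"dp":[[0,0,-0.5],[0,0,-0.6],[0,0,-0.6],[0,0,-0.6],[0,0,-0.6],[0,0,-0.3],[0,0,0]],"twist":[[0,0,0],[0,0,0],[0,0,0],[0,0,0],[0,0,0],[0,0,0],[0,0,0]]}'
python3 -c "
from h import *
plan([.52,-.06,.24],169.5,5)"
```

```text
time_s: 32.22
ee_pos: [0.4459, -0.0729, 0.0423]
eef_rot: [[-0.893, -0.449, -0.002], [-0.449, 0.893, 0.001], [0.002, 0.001, -1.0]]
wrist_force: [-0.7, 1.1, 1.0]
width: 1.001
time_s: 32.85
ee_pos: [0.447, -0.0744, 0.0434]
eef_rot: [[-0.894, -0.447, 0.0], [-0.447, 0.894, -0.001], [0.0, -0.001, -1.0]]
wrist_force: [-2.3, 0.8, 7.0]
width: 0.639
time_s: 33.72
ee_pos: [0.4469, -0.0746, 0.2351]
eef_rot: [[-0.895, -0.447, 0.001], [-0.447, 0.895, -0.002], [0.0, -0.002, -1.0]]
wrist_force: [-1.3, 0.0, -6.2]
width: 0.643
t 33.73 p [ 0.4469 -0.0746  0.2351] yx -153.46 zaxis [ 0.001 -0.002 -1.   ] F [-1.34  0.02 -6.25] T [ 0.097 -0.016 -0.054] w 0.643 q [ 1.21  0.01 -1.12  1.86  0.01  1.27  2.11]
rows 5 dp [-0.253 -0.002 -0.016] tw [-0.02  0.01  7.41]
```

```bash
python3 -m jog '{"grip":[1,1,1,1,1,1,1,1],"dp":[[-0.253,0,0],[-0.253,0,0],[-0.253,0,0],[-0.253,0,0],[-0.253,0,0],[0,0,0],[0,0,0],[0,0,0]],"twist":[[0,0,7.4],[0,0,7.4],[0,0,7.4],[0,0,7.4],[0,0,7.4],[0,0,0],[0,0,0],[0,0,0]]}'
python3 -c "
from h import *
meas();st()"
python3 -m jog '{"grip":[1,1,1,1,1,1,1,1,1,1],"dp":[[0,0,0],[0,0,0],[0,0,0],[0,0,0],[0,0,0],[0,0,0],[0,0,0],[0,0,0],[0,0,0],[0,0,0]],"twist":[[0,8.5,0],[0,8.5,0],[0,8.5,0],[0,8.5,0],[0,0,0],[0,0,0],[0,-8.5,0],[0,-8.5,0],[0,-8.5,0],[0,-8.5,0]]}'
python3 -m jog '{"grip":[1,1],"dp":[[0,0,0],[0,0,0]],"twist":[[0,0,0],[0,0,0]]}'
python3 -c "
from h import *
meas();st()"
python3 -m jog '{"grip":[1,1,1,1,1,1,1],"dp":[[0,0,0],[0,0,0],[0,0,0],[0,0,0],[0,0,0],[0,0,0],[0,0,0]],"twist":[[0,-10,0],[0,-10,0],[0,-10,0],[0,-8,0],[0,0,0],[0,0,0],[0,0,0]]}'
python3 -c "
from h import *
st()"
python3 -m jog '{"grip":[1,1,1,1,1,1,1],"dp":[[0,0,0],[0,0,0],[0,0,0],[0,0,0],[0,0,0],[0,0,0],[0,0,0]],"twist":[[0,10,0],[0,10,0],[0,10,0],[0,8,0],[0,0,0],[0,0,0],[0,0,0]]}'
python3 -c "
from h import *
meas(); st()"
```

```text
time_s: 34.72
ee_pos: [0.5193, -0.0591, 0.2347]
eef_rot: [[-0.984, 0.179, -0.0], [0.179, 0.984, -0.001], [0.0, -0.001, -1.0]]
wrist_force: [1.1, 0.4, -6.0]
width: 0.639
T tool mean [-0.1136 -0.0695 -0.0033] sem [0.0072 0.0089 0.0125] F [-0.16  0.03 -5.76]
t 35.12 p [ 0.5199 -0.0591  0.2351] yx 169.58 zaxis [ 0.    -0.001 -1.   ] F [ 0.4  -0.22 -5.23] T [ 0.087 -0.113 -0.012] w 0.638 q [ 0.96  0.26 -1.06  1.7   0.24  1.31  1.24]
time_s: 36.38
ee_pos: [0.5197, -0.0589, 0.2362]
eef_rot: [[-0.984, 0.18, 0.008], [0.18, 0.984, -0.006], [-0.009, -0.005, -1.0]]
wrist_force: [-1.0, 0.2, -3.7]
width: 0.64
time_s: 36.62
ee_pos: [0.5197, -0.0598, 0.2359]
eef_rot: [[-0.983, 0.182, -0.001], [0.182, 0.983, -0.003], [0.0, -0.003, -1.0]]
wrist_force: [-0.6, -1.0, -5.6]
width: 0.641
T tool mean [-0.0979 -0.0838 -0.0153] sem [0.0102 0.0117 0.0116] F [ 0.17  0.01 -5.81]
t 37.02 p [ 0.5201 -0.0587  0.2348] yx 169.61 zaxis [-0.  0. -1.] F [-0.48  0.32 -5.65] T [ 0.122 -0.143  0.016] w 0.639 q [ 0.98  0.27 -1.09  1.7   0.25  1.32  1.23]
time_s: 37.9
ee_pos: [0.5203, -0.0556, 0.2357]
eef_rot: [[-0.798, 0.175, 0.576], [0.146, 0.985, -0.097], [-0.584, 0.007, -0.812]]
wrist_force: [0.8, -0.5, -5.7]
width: 0.638
t 37.9 p [ 0.5203 -0.0556  0.2357] yx 169.64 zaxis [ 0.576 -0.097 -0.812] F [ 0.8  -0.45 -5.68] T [0.301 1.279 0.039] w 0.638 q [ 1.08 -0.38 -0.93  2.2  -0.48  0.58  1.8 ]
time_s: 38.78
ee_pos: [0.5139, -0.0481, 0.235]
eef_rot: [[-0.985, 0.162, 0.052], [0.163, 0.987, 0.007], [-0.05, 0.015, -0.999]]
wrist_force: [0.0, -0.2, -4.5]
width: 0.641
T tool mean [-0.0809 -0.0474 -0.0009] sem [0.0122 0.01   0.0065] F [-0.09 -0.08 -5.49]
t 39.17 p [ 0.5139 -0.0481  0.234 ] yx 170.64 zaxis [ 0.05   0.01  -0.999] F [-0.78  0.22 -5.12] T [ 0.024 -0.048 -0.025] w 0.643 q [ 1.18  0.3  -1.33  1.76  0.3   1.27  1.19]
```

```bash
python3 -m jog '{"grip":[1,1,1],"dp":[[0,0,0],[0,0,0],[0,0,0]],"twist":[[-0.8,2.9,0],[0,0,0],[0,0,0]]}'
python3 -c "
from h import *
meas(14);st()"
python3 -m jog '{"grip":[1,1,1,1,1,1,1,1,1],"dp":[[0,0,0],[0,0,0],[0,0,0],[0,0,0],[0,0,0],[0,0,0],[0,0,0],[0,0,0],[0,0,0]],"twist":[[0,8.5,0],[0,8.5,0],[0,8.5,0],[0,0,0],[0,0,0],[0,0,0],[0,-8.5,0],[0,-8.5,0],[0,-8.5,0]]}'
python3 -m jog '{"grip":[1,1,1],"dp":[[0,0,0],[0,0,0],[0,0,0]],"twist":[[0,0,0],[0,0,0],[0,0,0]]}'
python3 -c "
from h import *
meas(14);st()"
```

```text
time_s: 39.55
ee_pos: [0.514, -0.0475, 0.2337]
eef_rot: [[-0.987, 0.16, 0.002], [0.16, 0.986, 0.033], [0.003, 0.033, -0.999]]
wrist_force: [0.3, 0.9, -6.7]
width: 0.641
T tool mean [-0.0433 -0.161   0.0019] sem [0.0059 0.0081 0.0095] F [ 0.07  0.07 -5.78]
t 40.25 p [ 0.5139 -0.0479  0.2338] yx 170.73 zaxis [ 0.001  0.033 -0.999] F [ 0.99 -0.72 -5.83] T [ 0.037 -0.221  0.014] w 0.644 q [ 1.13  0.35 -1.3   1.72  0.31  1.33  1.18]
time_s: 41.38
ee_pos: [0.5138, -0.0478, 0.2342]
eef_rot: [[-0.987, 0.161, 0.007], [0.161, 0.987, 0.03], [-0.002, 0.03, -1.0]]
wrist_force: [-0.5, -0.2, -3.3]
width: 0.64
time_s: 41.75
ee_pos: [0.5145, -0.0476, 0.2339]
eef_rot: [[-0.987, 0.161, 0.0], [0.161, 0.986, 0.035], [0.005, 0.034, -0.999]]
wrist_force: [0.6, 0.6, -5.6]
width: 0.639
T tool mean [-0.0449 -0.086  -0.0086] sem [0.0106 0.0063 0.0057] F [-0.08 -0.06 -5.85]
t 42.45 p [ 0.5139 -0.048   0.2338] yx 170.72 zaxis [ 0.001  0.033 -0.999] F [-1.04 -1.24 -5.29] T [-0.045 -0.106 -0.002] w 0.639 q [ 1.13  0.35 -1.3   1.72  0.32  1.33  1.18]
```

The change is +0.075 N m (expected +0.086), so this is the rattling case. I'll carry it over the mat.

```bash
python3 -c "
from h import *
plan([.644,.027,.2154],180,8)"
```

```text
t 42.45 p [ 0.5139 -0.048   0.2338] yx 170.72 zaxis [ 0.001  0.033 -0.999] F [-1.04 -1.24 -5.29] T [-0.045 -0.106 -0.002] w 0.639 q [ 1.13  0.35 -1.3   1.72  0.32  1.33  1.18]
rows 8 dp [-0.256  0.18   0.041] tw [ 0.24 -0.01 -1.16]
```

```bash
python3 -m jog '{"grip":[1,1,1,1,1,1,1,1,1,1,1],"dp":[[-0.256,0.18,0.041],[-0.256,0.18,0.041],[-0.256,0.18,0.041],[-0.256,0.18,0.041],[-0.256,0.18,0.041],[-0.256,0.18,0.041],[-0.256,0.18,0.041],[-0.256,0.18,0.041],[0,0,0],[0,0,0],[0,0,0]],"twist":[[0.24,0,-1.16],[0.24,0,-1.16],[0.24,0,-1.16],[0.24,0,-1.16],[0.24,0,-1.16],[0.24,0,-1.16],[0.24,0,-1.16],[0.24,0,-1.16],[0,0,0],[0,0,0],[0,0,0]]}'
python3 -c "
from h import *
plan([.644,.027,.2154],180,1)
cv2.imwrite('pics/s4.png',snapshot('scene'));cv2.imwrite('pics/t4.png',snapshot('top'))
print(proj('scene',[.644,.027,.202]))"
```

```text
time_s: 43.82
ee_pos: [0.6438, 0.0265, 0.2155]
eef_rot: [[-1.0, 0.001, -0.001], [0.001, 1.0, -0.001], [0.001, -0.001, -1.0]]
wrist_force: [0.8, -0.5, -5.6]
width: 0.64
t 43.83 p [0.6438 0.0265 0.2155] yx 179.95 zaxis [-0.001 -0.001 -1.   ] F [ 0.83 -0.48 -5.63] T [ 0.093 -0.071 -0.01 ] w 0.64 q [ 0.63  0.65 -1.12  1.41  0.58  1.45  1.09]
rows 1 dp [-0.003  0.008  0.001] tw [-0.04 -0.08 -0.05]
[[251.93990164 208.16125678]]
```

View pics/s4.png

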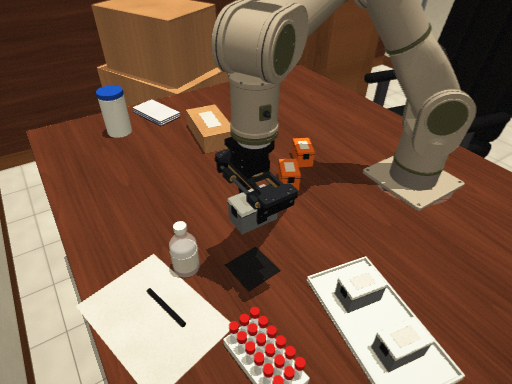

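View pics/t4.png

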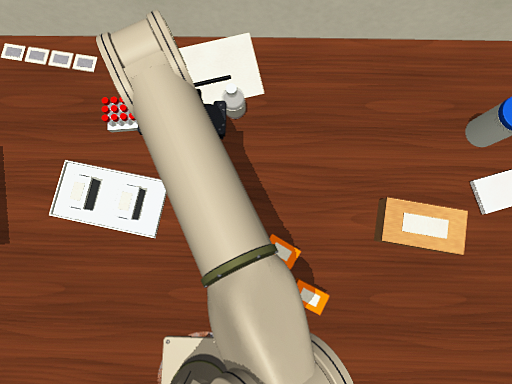

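The held case is at about (252,208) in the scene view, right where the point 20 cm above the mat projects. The top view shows both cases in the tray at (87,192) and (131,202), with the bottle, rack and glove box unmoved. I'll check the case's level up close.

```bash
python3 - <<'E'
from h import *
im=cv2.imread('pics/s4.png'); f=7
x0,y0=205,165
c=cv2.resize(im[y0:y0+80,x0:x0+105],None,fx=f,fy=f,interpolation=cv2.INTER_CUBIC)
P=np.array([[.6438+a*.045,.0265+b*.028,.202+d*.03] for a in(-1,1) for b in(-1,1) for d in(-1,1)])
q=(proj('scene',P)-[x0,y0]+.5)*f
for i in range(8):
    for j in range(i):
        if bin(i^j).count('1')==1: cv2.line(c,tuple(map(int,q[i])),tuple(map(int,q[j])),(0,255,0),1)
cv2.imwrite('pics/c4.png',c)
E
```

```text
(no output)
```

View pics/c4.png

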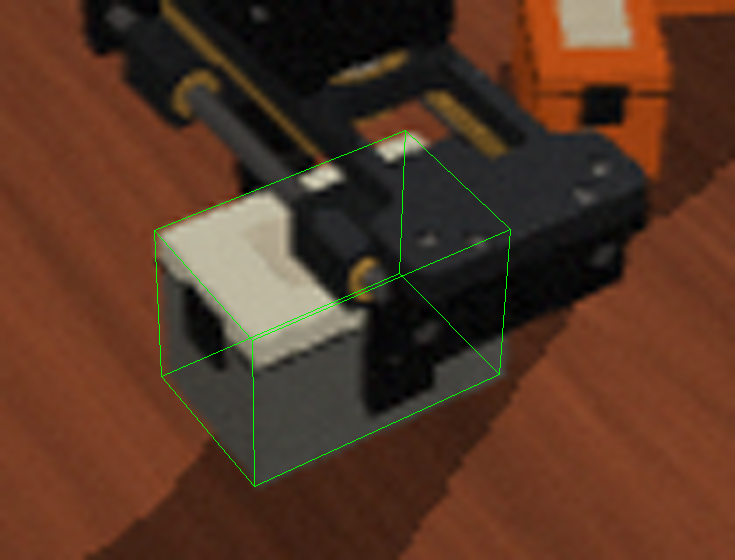

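The level-case outline drawn from the expected pose matches the picture, so the case is level and in place. Handing in.

```bash
python3 -m jog '{"grip":[1,1],"dp":[[0,0,0],[0,0,0]],"twist":[[0,0,0],[0,0,0]]}' && python3 -c "
from h import *
st(); job_done()"
```

```text
time_s: 44.18
ee_pos: [0.644, 0.0271, 0.2155]
eef_rot: [[-1.0, 0.0, -0.001], [0.0, 1.0, -0.0], [0.001, -0.0, -1.0]]
wrist_force: [-0.2, -0.1, -6.5]
width: 0.639
t 44.17 p [0.644  0.0271 0.2155] yx 180.0 zaxis [-0.001 -0.    -1.   ] F [-0.16 -0.12 -6.54] T [ 0.081 -0.084 -0.063] w 0.639 q [ 0.63  0.65 -1.12  1.4   0.58  1.45  1.09]
the job is handed in; nothing more can be done
```

The job is handed in at 44.2 s. Both silent cases stand upright in the tray, and the rattling one is held level about 20 cm above the mat.

**Finding the rattle:** I rocked each case about 35–40° to one end and then the other. I compared the wrist moment with the case level after each tip; a loose ball should change it by about 0.086 N m, with a set sign.

| Case | Change in moment (N m) | Sign a ball would give | Result |
|---|---|---|---|
| Right-hand | 0.022 ± 0.012 | opposite | silent, in tray |
| Far | 0.025 ± 0.012 | opposite | silent, in tray |
| Left-hand | 0.075 ± 0.010 | same | rattling, held over the mat |

**Last checks:** The last pictures show the rack, bottle and glove box where they were. A level outline drawn at the held case's expected pose matched the picture.

**What disagreed:**
- The first measurements on the far and left-hand cases were unclear, because the arm came back 3–5° off level. I levelled the tool and tipped each again; the figures above are from those repeats.
- The moment reading also shifts with the tool's heading, so I only compared readings taken at the same heading.

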